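# Fetch the lens from behind and restock the lens tray

## Robot

A 7-joint arm with a two-finger parallel gripper is mounted at the origin on the work surface. World frame = base frame: x ahead of the robot, y to its left, z up, the work surface at z = 0. Lengths are in m, angles in rad, forces in N, time in s.
With the tool pointing down it reaches from about 0.4 to 0.85 m from the base axis. Payload 10.4 kg.
Tool frame: the origin (TCP) lies at the very end of the fingers, on their centre line; the grasp point (between the pads) lies 19 mm behind it (r.pinch_z is the distance from the TCP to the grasp point, in m); z points along the fingers, y is the line along which they close (so a half turn about z gives the same grasp; the last joint's range is limited). The gripper opens to 87 mm and grips with 3 to 60 N. Pads are 19 mm wide; open, the fingers measure 117 mm over their backs; the gripper's body (75 mm by 190 mm) begins 51 mm behind the grasp point.
Start: joints at [1.222, 0.332, -0.065, 1.46, 0.022, 1.35, -0.088], TCP at [0.2, -0.592, 0.223] pointing down, gripper open.
Joint ranges: [-2.6, 2.6], [-0.5, 2.12], [-1.47, 1.34], [0.16, 2.42], [-1.27, 4.41], [0.06, 2.06], [-2.6, 2.6]. Speed limits (rad/s): [2.22, 2.22, 2.79, 2.79, 3.14, 3.14, 3.14].

## Interface

Orientations are given as a unit quaternion [x, y, z, w].
In Python, from bench import r, camera gives the robot as it stands. The module is installed in compiled form; this text tells all that it offers.
- The arm moves only by the shell command python3 -m pendant 'ROWS' [FORCE]. ROWS is JSON, a list of rows, each an object with "dp": the shift along the tool's x, y, z as a fraction of full scale, a list of three; "rotation": the turn, a rotation vector about the tool's x, y, z as a fraction of full scale, a list of three; "jaw": the opening, from 0 (shut) to 1 (fully open). A call has 1 to 8 rows; each row is the pose to reach, as a shift and turn from the pose commanded when the call began, along the tool's axes at that moment, turning the shorter way round; what a row does not reach only later rows make up. Full scale, the value 1, is 0.15 m for a shift and 2 pi rad for a turn. A row lasts 1/8 s, in which the tool goes at most 62.5 mm and 10.7 degrees, less where a joint would pass 70% of its speed; a pose out of reach is approached as far as the arm can. A call with a number of a shift or a turn outside -1 to 1 is refused whole. A call with a gripper value outside its range is refused whole. The fingers move at their own pace and stop on an object; FORCE is the grip in N (left out, the last holds). Time passes only in rows, so rows that repeat a pose let the fingers close. It gives the time, the measured TCP pose, the force, the opening and the grip force at its end, in the units of the state.
- r.read_state(): the state, without advancing time (a new reading comes with each control period).
- camera(name): name is "side" or "top"; returns a dict with "image" (384x512x3 uint8, red, green, blue), "z_map" (384x512 float32, m along the optical axis (not along the pixel's ray), 0 where there is no reading), "mtx" (3x3 intrinsics, pixels), "distortion" ([k1, k2, p1, p2, k3] as OpenCV has them; the pictures are not rectified), "T" (4x4, takes a point from camera to world coordinates). Camera axes: x right, y down, z forward; pixel columns grow to the right and rows downward; lengths in m; the calibration is good to about 2 mm. A picture is of the moment at which its call begins.
- r.close_job(): hands the job in; it is judged then, once.
The state is a dict: "time": time; "joint_positions": joint angles; "joint_vel": joint speeds; "joint_torque": joint torques, N m; "ee_pos": TCP position; "eef_rot": TCP orientation; "ft_force": force on the tool from outside, world axes, zero at the start; "torque": the same for the moment, N m; "width": finger opening in m; "grip_force": force on a finger pad.
Only numpy, scipy, OpenCV 4.12 (cv2) and the standard library are available. Lean on these libraries where they do the work, as an engineer would, in place of code of your own. Each camera call takes 0.05 s, during which the arm holds its last target. There are 200 camera calls.

## Task

The short silver lens at the back of the wooden lens tray is next on the bench, but the two tall zooms in front are in the way: first stand both of them in the metal side tray with the black floor, and only then lift the silver lens out and stand it in the yellow-bottomed round lens rest. Put the newly arrived short lens with the green ring in the free place at the back of the lens tray, and return each zoom to the very place in front where it stood. Keep every lens upright, set each down gently without dropping it, and leave the tape, the blower and the pen pot where they are.

Things in the scene. Friction and masses are not known exactly. Their poses are not given: they have to be found in the camera images.
- zoom_red: Tall zoom lens standing upright, black barrel, red ring round its front end, dark glass face on top. A plain cylinder to the fingers, 62 mm diameter, 118 mm high, about 0.4 kg. Loose. Origin: centre of its underside, z up its axis. It starts in one of the two front places of the lens tray (left or right differs from start to start) and must finally stand in that same place.
- zoom_white: Tall zoom lens standing upright, white barrel with black rubber grips and a blue ring round its front end, dark glass on top. Same size as the other: 62 mm diameter, 118 mm high, about 0.4 kg. Loose. Origin: centre of its underside, z up. It starts in the other front place of the lens tray and must finally stand there again.
- prime_silver: Short silver lens standing upright, 56 mm diameter, 56 mm high, about 0.2 kg. Loose. Origin: centre of its underside, z up. It starts in the back place of the lens tray, about 9 mm clear of each of the two tall zooms, which stand 62 mm higher than it and leave no room for a gripper's body over it.
- prime_green: Short black lens with a green ring round its front, standing upright, 56 mm diameter, 56 mm high, about 0.2 kg: the new arrival. Loose. Origin: centre of its underside, z up. It starts alone on the bench (underside at z = 0), nearer to the robot than the trays.
- lens_tray: Fixed wooden tray, 150 mm (its x) by 184 mm (its y), floor 6 mm above the bench, walls 5 mm thick, 16 mm high. Origin: centre of its underside on the bench, x to its back (away from the robot at yaw 0), y to its left. Round blue felt pads, level with the floor, mark the three places, in its frame: front x = -26 mm, y = +42 and -42 mm; back x = +28 mm, y = 0.
- side_tray: Fixed shallow metal tray with a dark rubber floor, empty at the start: the side area. 112 mm (its x) by 226 mm (its y), floor 4 mm above the bench, walls 4 mm thick and 12 mm high. Origin: centre of its underside on the bench. Two zooms fit side by side along its y, e.g. at y = +52 and -52 mm.
- lens_rest: Fixed round white dish with a yellow bottom that holds one lens for work, 108 mm outer and 88 mm inner diameter, floor 4 mm and rim 10 mm above the bench. Origin: centre of its underside on the bench.
- tape_roll: Bystander: roll of beige tape lying flat, 90 mm diameter, 36 mm high, loose. Origin: centre of its underside. Not to be moved.
- air_blower: Bystander: red rubber air blower standing on its base, 60 mm diameter, 105 mm high with its nozzle, loose. Origin: centre of its underside. Not to be moved.
- pen_pot: Bystander: steel pot, 72 mm diameter, 85 mm high, with pens up to 156 mm high, loose. Origin: centre of its underside. Not to be moved.

How it is judged:
By the outcome, as a careful person would: the job done as asked, in the order asked, and still so for the second after the job is handed in, with the robot touching nothing.
It also fails if it takes over 138 s, if anything falls off the work surface, if the arm or the gripper's body presses on something with over 40 N, if the wrist force passes 120 N, or if a joint passes its speed limit or range.

## Working session

There is one attempt and no reset: what is moved stays moved. The work goes in short steps, Python scripts to look and compute and a shell command to move; the robot and the scene stay as the last step left them, time stands still between calls to the robot, and variables do not carry over. Pictures are saved under pics/ and viewed, at most 14 in all, crops included, and the job is handed in when it is done.

```bash
mkdir -p pics; python3 - <<'E'
from bench import r,camera
import cv2,numpy as np
print(r.read_state(), r.pinch_z)
for n in("top","side"):
    c=camera(n); cv2.imwrite(f"pics/{n}0.png",cv2.resize(c["image"][:,:,::-1],(800,600),interpolation=cv2.INTER_CUBIC)); np.savez(f"{n}0.npz",**c); print(n,c["mtx"],c["distortion"],c["T"])
E
```

```text
{'time': 0.0, 'joint_positions': array([ 1.2224069 ,  0.33289727, -0.06469401,  1.46094892,  0.02159454,
        1.34988937, -0.08848949]), 'joint_vel': array([-0.00044402,  0.00085259, -0.00112342, -0.00113217,  0.00066577,
       -0.00155866, -0.00103706]), 'joint_torque': array([ 2.56235953e-04, -6.23253107e+01,  2.50328559e-02, -3.89886618e+01,
       -6.12723199e-02,  4.00168332e-02,  1.79928834e-04]), 'ee_pos': array([ 0.19990361, -0.59175773,  0.22173443]), 'eef_rot': array([ 9.86759699e-01,  1.62187462e-01, -1.48460724e-04, -7.08445844e-04]), 'ft_force': array([ 0.10802993, -0.71334924,  0.44650447]), 'torque': array([ 0.00687815,  0.05968953, -0.01427508]), 'grip_force': 0.0, 'width': 0.08720042837659928} 0.0187
top [[429.28677908   0.         263.7515966 ]
 [  0.         429.28677908 193.20743759]
 [  0.           0.           1.        ]] [-0.10926044  0.          0.          0.          0.        ] [[ 0.01184667 -0.99333822  0.11462475  0.47982119]
 [-0.99992333 -0.01218173 -0.002223    0.10714324]
 [ 0.00360452 -0.11458963 -0.99340637  1.27516646]
 [ 0.          0.          0.          1.        ]]
side [[495.50363567   0.         253.37821393]
 [  0.         495.50363567 188.87050692]
 [  0.           0.           1.        ]] [-0.11416373  0.          0.          0.          0.        ] [[ 0.98409602 -0.14549229  0.10191671  0.49462628]
 [-0.17677378 -0.7455935   0.64252732 -0.72661186]
 [-0.01749433 -0.65032478 -0.75945482  1.04080336]
 [ 0.          0.          0.          1.        ]]
```

View pics/top0.png

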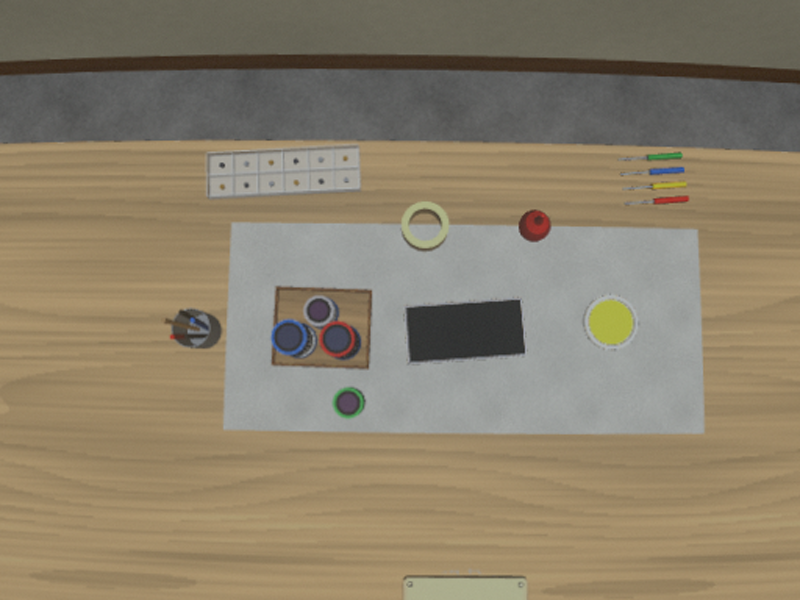

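View pics/side0.png

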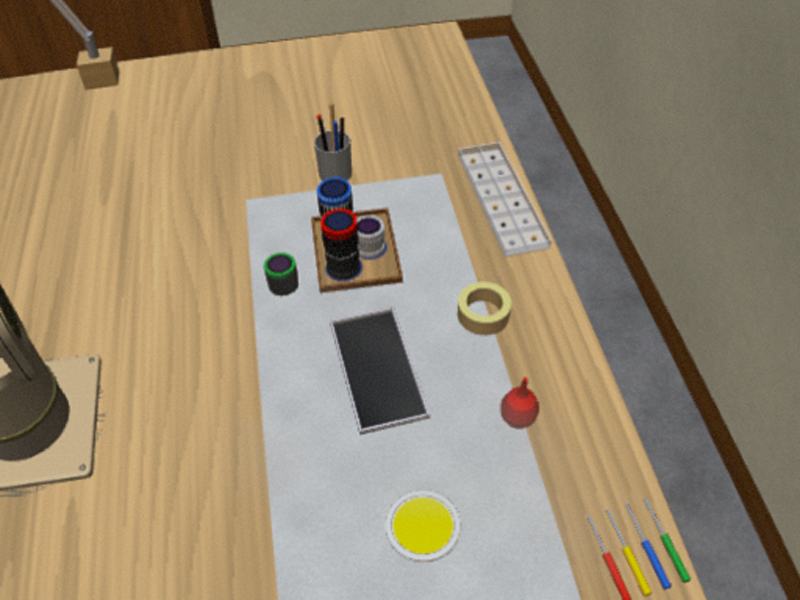

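Top view (800x600): the lens tray spans about (275,288)-(370,368). The blue/white zoom is front-left at (291,337), the red zoom front-right at (339,340), and the silver lens at the back (320,310). The green lens is at (348,402), the side tray at (465,330) and the rest at (611,322). I'll measure these from the depth map.

```bash
cat > v.py <<'E'
import numpy as np,cv2
from bench import r,camera
from scipy.spatial.transform import Rotation as R
def cloud(c):
    h,w=c["z_map"].shape; u,v=np.meshgrid(np.arange(w),np.arange(h))
    p=cv2.undistortPoints(np.stack([u,v],-1).reshape(-1,1,2).astype(float),c["mtx"],c["distortion"]).reshape(h,w,2)
    P=np.dstack([p,np.ones((h,w))])*c["z_map"][...,None]
    W=P@c["T"][:3,:3].T+c["T"][:3,3]; W[c["z_map"]==0]=np.nan
    return W
def onplane(c,px,z):
    p=cv2.undistortPoints(np.array(px,float).reshape(-1,1,2),c["mtx"],c["distortion"]).reshape(-1,2)
    d=np.c_[p,np.ones(len(p))]@c["T"][:3,:3].T; o=c["T"][:3,3]
    return o+d*((z-o[2])/d[:,2])[:,None]
def blobs(c,lo,hi,x=(.3,.9),y=(-.5,.6)):
    """top faces: connected regions with height in lo..hi; centre of min enclosing circle of their contour"""
    W=cloud(c); m=((W[...,2]>lo)&(W[...,2]<hi)&(W[...,0]>x[0])&(W[...,0]<x[1])&(W[...,1]>y[0])&(W[...,1]<y[1])).astype(np.uint8)
    n,l,s,_=cv2.connectedComponentsWithStats(m,connectivity=4)
    for i in range(1,n):
        if s[i,4]<60: continue
        P=W[l==i]; (a,b),rad=cv2.minEnclosingCircle(P[:,:2].astype(np.float32))
        print("xy %.4f %.4f rad %.4f z %.4f n %d mean %s"%(a,b,rad,np.median(P[:,2]),s[i,4],P[:,:2].mean(0).round(4)))
E
python3 - <<'E'
from v import *
for n in("top","side"):
    c=dict(np.load(n+"0.npz")); print(n)
    print("tall");blobs(c,.108,.14)
    print("short");blobs(c,.05,.075)
    im=c["image"].astype(int); W=cloud(c); hsv=cv2.cvtColor(c["image"],cv2.COLOR_RGB2HSV)
    print("bench z",np.nanmedian(W[...,2][(abs(W[...,0]-.45)<.02)]))
    for nm,m,z in(("rest",(hsv[...,0]>25)&(hsv[...,0]<34)&(hsv[...,1]>180)&(hsv[...,2]>120),.004),("side",(im.max(2)<60)&(abs(W[...,2])<.012)&(W[...,0]>.4)&(W[...,0]<.8)&(W[...,1]<.2)&(W[...,1]>-.25),.004)):
        m=cv2.morphologyEx(m.astype(np.uint8),cv2.MORPH_OPEN,np.ones((3,3)))
        k=max(cv2.findContours(m,0,2)[0],key=cv2.contourArea)
        q=onplane(c,k,z)[:,:2].astype(np.float32); (a,b),s,an=cv2.minAreaRect(q); print(nm,a,b,s,an,m.sum())
    for z,px in((.016,None),):
        pass
for n,b in(("top",(160,170,260,270)),("side",(150,100,280,210))):
    c=dict(np.load(n+"0.npz"))["image"][b[1]:b[3],b[0]:b[2],::-1]
    cv2.imwrite(f"pics/{n}crop.png",cv2.resize(c,None,fx=5.5,fy=5.5,interpolation=cv2.INTER_CUBIC))
E
```

```text
top
tall
xy 0.5489 0.3169 rad 0.0314 z 0.1236 n 412 mean [0.5486 0.317 ]
xy 0.5474 0.2349 rad 0.0313 z 0.1236 n 426 mean [0.5469 0.2346]
short
xy 0.7750 -0.1266 rad 0.0230 z 0.0577 n 154 mean [ 0.7721 -0.1246]
xy 0.6027 0.2769 rad 0.0286 z 0.0614 n 310 mean [0.6018 0.2762]
xy 0.4377 0.2201 rad 0.0282 z 0.0554 n 293 mean [0.4369 0.2201]
bench z 0.0005440354406658354Traceback (most recent call last):
  File "<stdin>", line 10, in <module>
ValueError: max() iterable argument is empty
```

```bash
python3 - <<'E'
from v import *
for n in("top","side"):
    c=dict(np.load(n+"0.npz")); print(n)
    if n=="side": blobs(c,.112,.14); blobs(c,.05,.075)
    im=c["image"].astype(int); W=cloud(c)
    for nm,m,z in(("rest",(im[...,0]-im[...,2]>100)&(im[...,1]-im[...,2]>90),.004),("side",(im.max(2)<75)&(W[...,0]>.5)&(W[...,0]<.75)&(W[...,1]<.16)&(W[...,1]>-.2),.004)):
        m=m.astype(np.uint8); k=max(cv2.findContours(m,0,2)[0],key=cv2.contourArea)
        q=onplane(c,k,z)[:,:2].astype(np.float32); (a,b),s,an=cv2.minAreaRect(q); print(nm,a,b,s,an,m.sum())
    m=(W[...,2]>.011)&(W[...,2]<.022)&(abs(W[...,0]-.575)<.1)&(abs(W[...,1]-.276)<.11)
    q=W[m][:,:2].astype(np.float32); print("tray",cv2.minAreaRect(q))
    b=(165,175,255,265) if n=="top" else (150,100,280,200)
    cv2.imwrite(f"pics/{n}crop.png",cv2.resize(c["image"][b[1]:b[3],b[0]:b[2],::-1],None,fx=5.5,fy=5.5,interpolation=cv2.INTER_CUBIC))
E
```

```text
top
rest 0.5940796136856079 -0.27685490250587463 (0.07626549899578094, 0.07852410525083542) 44.02604293823242 593
side 0.5744560360908508 0.0031019672751426697 (0.10187098383903503, 0.2169242799282074) 4.709523677825928 2486
tray ((0.5753256678581238, 0.27584192156791687), (0.18252061307430267, 0.1505618393421173), 88.48958587646484)
side
xy 0.5521 0.3150 rad 0.0339 z 0.1226 n 322 mean [0.552  0.3107]
xy 0.5530 0.2324 rad 0.0348 z 0.1243 n 369 mean [0.5505 0.2289]
xy 0.5691 0.4977 rad 0.0353 z 0.0623 n 137 mean [0.5678 0.475 ]
xy 0.6058 0.2744 rad 0.0314 z 0.0623 n 242 mean [0.6077 0.2699]
xy 0.5511 0.2288 rad 0.0298 z 0.0609 n 130 mean [0.5506 0.2109]
xy 0.4395 0.2187 rad 0.0310 z 0.0563 n 276 mean [0.4388 0.216 ]
xy 0.7740 -0.1297 rad 0.0241 z 0.0574 n 225 mean [ 0.7732 -0.1344]
rest 0.5953506231307983 -0.27792447805404663 (0.08056093007326126, 0.0822676569223404) 79.2523193359375 1218
side 0.5754787921905518 0.005913227796554565 (0.10197742283344269, 0.2111840844154358) 4.709926128387451 2666
tray ((0.5787724256515503, 0.27367234230041504), (0.19191230833530426, 0.15052220225334167), 88.8048095703125)
```

View pics/topcrop.png

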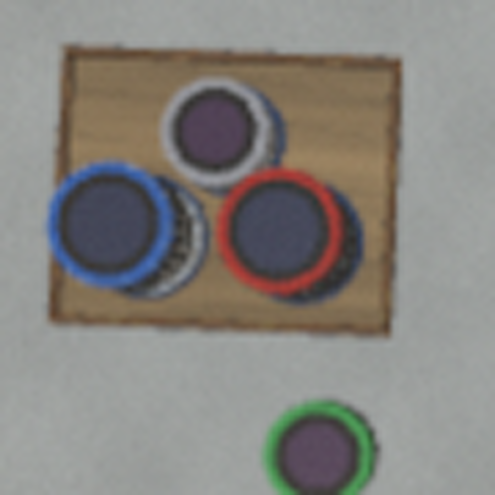

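Everything is located. The crop shows white/blue front-left, red front-right, silver at the back, and a tray yaw of about -1.5°. I'll use one tool orientation throughout, with the fingers closing along world x, so tool x is +y, tool y is +x and tool z is down.

```bash
python3 -m pendant '[{"dp":[0,0,0],"rotation":[0,0,-0.05],"jaw":1},{"dp":[0,0,0],"rotation":[0,0,-0.1],"jaw":1},{"dp":[0,0,0],"rotation":[0,0,-0.15],"jaw":1},{"dp":[0,0,0],"rotation":[0,0,-0.18],"jaw":1},{"dp":[0,0,0],"rotation":[0,0,-0.198],"jaw":1},{"dp":[0,0,0],"rotation":[0,0,-0.198],"jaw":1},{"dp":[0,0,0],"rotation":[0,0,-0.198],"jaw":1},{"dp":[0,0,0],"rotation":[0,0,-0.198],"jaw":1}]' 30
python3 -m pendant '[{"dp":[0,0.2,0],"rotation":[0,0,0],"jaw":1},{"dp":[0,0.5,0],"rotation":[0,0,0],"jaw":1},{"dp":[0,0.8,0],"rotation":[0,0,0],"jaw":1},{"dp":[0,1,0],"rotation":[0,0,0],"jaw":1},{"dp":[0,1,0],"rotation":[0,0,0],"jaw":1}]'
```

```text
time: 1.1
ee_pos: [0.1999, -0.592, 0.2221]
eef_rot: [0.708, 0.706, 0.0, -0.0]
ft_force: [-0.3, -0.2, -0.3]
width: 0.087
grip_force: 0.0
time: 1.72
ee_pos: [0.3532, -0.5907, 0.2217]
eef_rot: [0.707, 0.707, 0.001, -0.0]
ft_force: [0.1, 0.5, 0.5]
width: 0.087
grip_force: 0.0
```

```bash
python3 -m pendant '[{"dp":[0.3,0.3,0],"rotation":[0,0,0],"jaw":1},{"dp":[0.6,0.6,0],"rotation":[0,0,0],"jaw":1},{"dp":[0.9,0.9,0],"rotation":[0,0,0],"jaw":1},{"dp":[1,1,0],"rotation":[0,0,0],"jaw":1}]'
for i in 1 2 3 4; do python3 -m pendant '[{"dp":[0.3,0.08,0],"rotation":[0,0,0],"jaw":1},{"dp":[0.6,0.08,0],"rotation":[0,0,0],"jaw":1},{"dp":[0.9,0.08,0],"rotation":[0,0,0],"jaw":1},{"dp":[1,0.08,0],"rotation":[0,0,0],"jaw":1}]' >/dev/null; done
python3 -m pendant '[{"dp":[0.2,0,0],"rotation":[0,0,0],"jaw":1},{"dp":[0.4,0,0],"rotation":[0,0,0],"jaw":1},{"dp":[0.5,0,0],"rotation":[0,0,0],"jaw":1},{"dp":[0.5,0,0],"rotation":[0,0,0],"jaw":1},{"dp":[0.5,0,0],"rotation":[0,0,0],"jaw":1},{"dp":[0.5,0,0],"rotation":[0,0,0],"jaw":1}]'
python3 -c "
from bench import r
s=r.read_state();print(s['ee_pos'],s['eef_rot'])"
```

```text
time: 2.22
ee_pos: [0.5025, -0.4389, 0.2227]
eef_rot: [0.707, 0.707, 0.001, -0.0]
ft_force: [-0.3, -0.3, 0.4]
width: 0.087
grip_force: 0.0
time: 4.97
ee_pos: [0.5493, 0.2311, 0.2225]
eef_rot: [0.708, 0.706, -0.0, 0.0]
ft_force: [0.4, 0.4, 0.5]
width: 0.0871
grip_force: 0.0
[0.54929527 0.23106409 0.22253954] [ 7.08097846e-01  7.06114208e-01 -1.76203369e-04  3.67000301e-04]
```

```bash
python3 -m pendant '[{"dp":[0.015,-0.005,0.2],"rotation":[0,0,0],"jaw":1},{"dp":[0.015,-0.005,0.4],"rotation":[0,0,0],"jaw":1},{"dp":[0.015,-0.005,0.6],"rotation":[0,0,0],"jaw":1},{"dp":[0.015,-0.005,0.75],"rotation":[0,0,0],"jaw":1},{"dp":[0.015,-0.005,0.9],"rotation":[0,0,0],"jaw":1},{"dp":[0.015,-0.005,1],"rotation":[0,0,0],"jaw":1},{"dp":[0.015,-0.005,1],"rotation":[0,0,0],"jaw":1},{"dp":[0.015,-0.005,1],"rotation":[0,0,0],"jaw":1}]'
python3 - <<'E'
from v import *
c=camera("side");cv2.imwrite("pics/g1.png",cv2.resize(c["image"][80:230,130:330,::-1],None,fx=4,fy=4,interpolation=cv2.INTER_CUBIC))
print(r.read_state()["ee_pos"])
E
```

```text
time: 5.98
ee_pos: [0.5486, 0.2349, 0.0734]
eef_rot: [0.707, 0.707, 0.001, 0.0]
ft_force: [0.5, -0.3, 0.9]
width: 0.0872
grip_force: 0.0
[0.54866527 0.23498814 0.07355072]
```

View pics/g1.png

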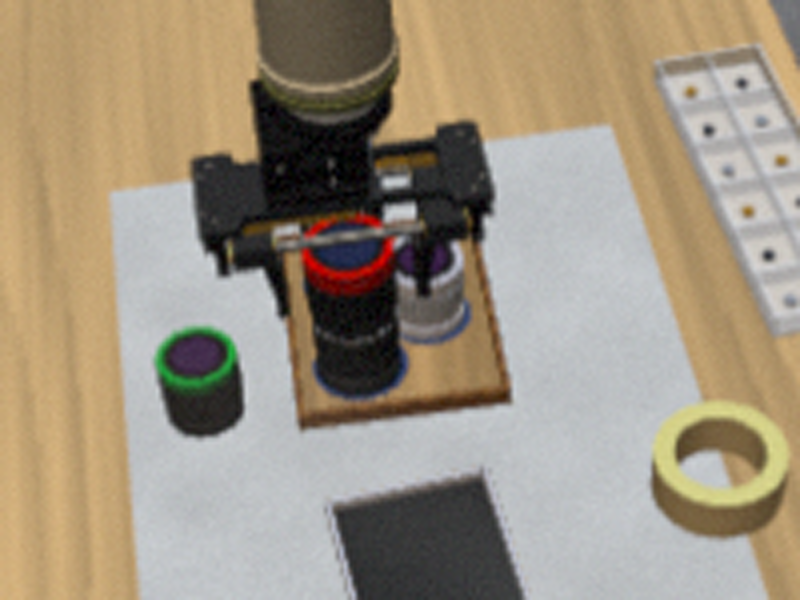

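The fingers straddle the red zoom (ring at about (350,245)), with the rear finger above and clear of the silver lens. I'll close in stages.

```bash
python3 -m pendant '[{"dp":[0,0,0],"rotation":[0,0,0],"jaw":0.85},{"dp":[0,0,0],"rotation":[0,0,0],"jaw":0.78},{"dp":[0,0,0],"rotation":[0,0,0],"jaw":0.75},{"dp":[0,0,0],"rotation":[0,0,0],"jaw":0.75},{"dp":[0,0,0],"rotation":[0,0,0],"jaw":0.75}]' 15
python3 -m pendant '[{"dp":[0,0,0],"rotation":[0,0,0],"jaw":0.73},{"dp":[0,0,0],"rotation":[0,0,0],"jaw":0.71},{"dp":[0,0,0],"rotation":[0,0,0],"jaw":0.68},{"dp":[0,0,0],"rotation":[0,0,0],"jaw":0.6},{"dp":[0,0,0],"rotation":[0,0,0],"jaw":0.6},{"dp":[0,0,0],"rotation":[0,0,0],"jaw":0.6}]' 25
```

```text
time: 6.65
ee_pos: [0.548, 0.2348, 0.0725]
eef_rot: [0.707, 0.707, -0.0, 0.0]
ft_force: [-0.2, 0.1, 0.1]
width: 0.0653
grip_force: 0.0
time: 7.4
ee_pos: [0.5482, 0.2348, 0.0725]
eef_rot: [0.707, 0.707, 0.0, 0.0]
ft_force: [1.0, -0.1, -2.2]
width: 0.0615
grip_force: 25.0
```

```bash
python3 -m pendant '[{"dp":[0,0,-0.05],"rotation":[0,0,0],"jaw":0.6},{"dp":[0,0,-0.15],"rotation":[0,0,0],"jaw":0.6},{"dp":[0,0,-0.3],"rotation":[0,0,0],"jaw":0.6},{"dp":[0,0,-0.45],"rotation":[0,0,0],"jaw":0.6},{"dp":[0,0,-0.55],"rotation":[0,0,0],"jaw":0.6},{"dp":[0,0,-0.6],"rotation":[0,0,0],"jaw":0.6},{"dp":[0,0,-0.6],"rotation":[0,0,0],"jaw":0.6}]'
python3 -m pendant '[{"dp":[-0.1,0.02,0],"rotation":[0,0,0],"jaw":0.6},{"dp":[-0.25,0.04,0],"rotation":[0,0,0],"jaw":0.6},{"dp":[-0.45,0.06,0],"rotation":[0,0,0],"jaw":0.6},{"dp":[-0.65,0.08,0],"rotation":[0,0,0],"jaw":0.6},{"dp":[-0.85,0.1,0],"rotation":[0,0,0],"jaw":0.6},{"dp":[-1,0.105,0],"rotation":[0,0,0],"jaw":0.6}]'
python3 -m pendant '[{"dp":[-0.2,0.02,0],"rotation":[0,0,0],"jaw":0.6},{"dp":[-0.4,0.04,0],"rotation":[0,0,0],"jaw":0.6},{"dp":[-0.6,0.06,0],"rotation":[0,0,0],"jaw":0.6},{"dp":[-0.75,0.08,0],"rotation":[0,0,0],"jaw":0.6},{"dp":[-0.85,0.1,0],"rotation":[0,0,0],"jaw":0.6},{"dp":[-0.89,0.1,0],"rotation":[0,0,0],"jaw":0.6},{"dp":[-0.89,0.1,0],"rotation":[0,0,0],"jaw":0.6},{"dp":[-0.89,0.1,0],"rotation":[0,0,0],"jaw":0.6}]'
```

```text
time: 8.28
ee_pos: [0.5481, 0.2348, 0.1627]
eef_rot: [0.707, 0.707, 0.0, 0.0]
ft_force: [0.4, -0.3, -4.6]
width: 0.0619
grip_force: 25.0
time: 9.02
ee_pos: [0.5635, 0.0816, 0.1616]
eef_rot: [0.708, 0.706, -0.001, -0.0]
ft_force: [0.6, 0.2, -5.3]
width: 0.0614
grip_force: 25.0
time: 10.02
ee_pos: [0.5785, -0.0476, 0.1626]
eef_rot: [0.707, 0.707, 0.0, -0.0]
ft_force: [0.2, 0.2, -4.7]
width: 0.0619
grip_force: 25.0
```

```bash
python3 -m pendant '[{"dp":[0,0,0.1],"rotation":[0,0,0],"jaw":0.6},{"dp":[0,0,0.25],"rotation":[0,0,0],"jaw":0.6},{"dp":[0,0,0.4],"rotation":[0,0,0],"jaw":0.6},{"dp":[0,0,0.5],"rotation":[0,0,0],"jaw":0.6},{"dp":[0,0,0.56],"rotation":[0,0,0],"jaw":0.6},{"dp":[0,0,0.59],"rotation":[0,0,0],"jaw":0.6},{"dp":[0,0,0.6],"rotation":[0,0,0],"jaw":0.6},{"dp":[0,0,0.6],"rotation":[0,0,0],"jaw":0.6}]'
python3 -m pendant '[{"dp":[0,0,0.005],"rotation":[0,0,0],"jaw":0.6},{"dp":[0,0,0.01],"rotation":[0,0,0],"jaw":0.6},{"dp":[0,0,0.01],"rotation":[0,0,0],"jaw":0.6},{"dp":[0,0,0.01],"rotation":[0,0,0],"jaw":0.6}]'
python3 -m pendant '[{"dp":[0,0,0.005],"rotation":[0,0,0],"jaw":0.6},{"dp":[0,0,0.005],"rotation":[0,0,0],"jaw":0.6}]'
python3 - <<'E'
from v import *
c=camera("side");cv2.imwrite("pics/p1.png",cv2.resize(c["image"][130:290,150:350,::-1],None,fx=3.7,fy=3.7,interpolation=cv2.INTER_CUBIC))
E
```

```text
time: 11.02
ee_pos: [0.5789, -0.0487, 0.073]
eef_rot: [0.707, 0.707, 0.0, 0.0]
ft_force: [0.2, 0.3, -4.5]
width: 0.0615
grip_force: 25.0
time: 11.52
ee_pos: [0.5786, -0.0487, 0.0711]
eef_rot: [0.707, 0.707, -0.0, 0.0]
ft_force: [-0.5, -0.4, -5.0]
width: 0.0615
grip_force: 25.0
time: 11.78
ee_pos: [0.5787, -0.0487, 0.0705]
eef_rot: [0.707, 0.707, 0.0, 0.0]
ft_force: [-1.2, -0.5, -1.4]
width: 0.0617
grip_force: 25.0
```

View pics/p1.png

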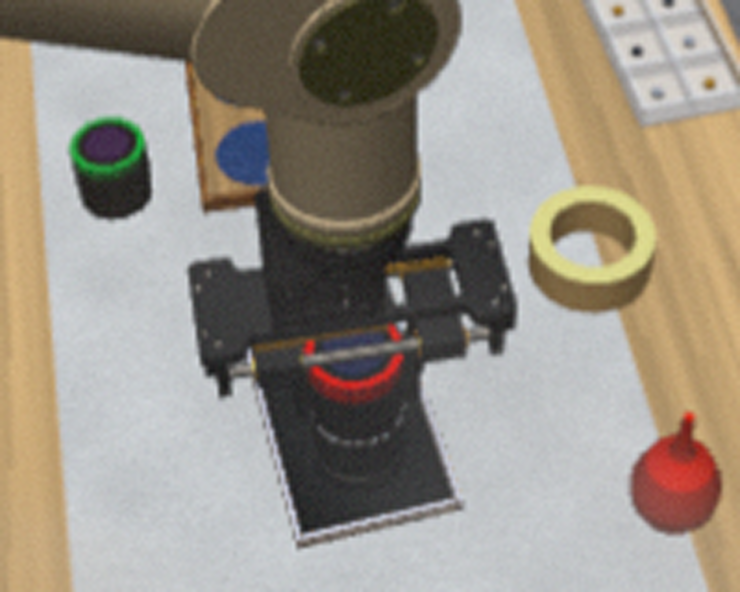

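The red zoom stands on the black floor and its weight has left the wrist (-5 N to -1.4 N). Next I release, lift and go to the white zoom.

```bash
python3 -m pendant '[{"dp":[0,0,0],"rotation":[0,0,0],"jaw":0.75},{"dp":[0,0,0],"rotation":[0,0,0],"jaw":0.9},{"dp":[0,0,0],"rotation":[0,0,0],"jaw":1},{"dp":[0,0,0],"rotation":[0,0,0],"jaw":1},{"dp":[0,0,0],"rotation":[0,0,0],"jaw":1}]'
python3 -m pendant '[{"dp":[0,0,-0.1],"rotation":[0,0,0],"jaw":1},{"dp":[0,0,-0.3],"rotation":[0,0,0],"jaw":1},{"dp":[0,0,-0.6],"rotation":[0,0,0],"jaw":1},{"dp":[0,0,-0.9],"rotation":[0,0,0],"jaw":1},{"dp":[0,0,-1],"rotation":[0,0,0],"jaw":1},{"dp":[0,0,-1],"rotation":[0,0,0],"jaw":1}]'
python3 -m pendant '[{"dp":[0.25,-0.05,0],"rotation":[0,0,0],"jaw":1},{"dp":[0.5,-0.1,0],"rotation":[0,0,0],"jaw":1},{"dp":[0.75,-0.15,0],"rotation":[0,0,0],"jaw":1},{"dp":[1,-0.193,0],"rotation":[0,0,0],"jaw":1}]'
python3 -m pendant '[{"dp":[0.25,0,0],"rotation":[0,0,0],"jaw":1},{"dp":[0.5,0,0],"rotation":[0,0,0],"jaw":1},{"dp":[0.75,0,0],"rotation":[0,0,0],"jaw":1},{"dp":[1,0,0],"rotation":[0,0,0],"jaw":1}]'
python3 -m pendant '[{"dp":[0.2,0,0],"rotation":[0,0,0],"jaw":1},{"dp":[0.38,0,0],"rotation":[0,0,0],"jaw":1},{"dp":[0.437,0,0],"rotation":[0,0,0],"jaw":1},{"dp":[0.437,0,0],"rotation":[0,0,0],"jaw":1},{"dp":[0.437,0,0],"rotation":[0,0,0],"jaw":1},{"dp":[0.437,0,0],"rotation":[0,0,0],"jaw":1}]'
python3 - <<'E'
from v import *
c=camera("side");np.savez("s2.npz",**c);blobs(c,.108,.135,y=(-.15,.15))
cv2.imwrite("pics/g2.png",cv2.resize(c["image"][80:290,130:350,::-1],None,fx=2.8,fy=2.8,interpolation=cv2.INTER_CUBIC))
for _ in range(3): print(r.read_state()["ee_pos"])
E
```

```text
time: 12.45
ee_pos: [0.5786, -0.0488, 0.0703]
eef_rot: [0.707, 0.707, 0.0, 0.0]
ft_force: [-0.5, 0.2, 0.2]
width: 0.0865
grip_force: 0.0
time: 13.2
ee_pos: [0.579, -0.0487, 0.2215]
eef_rot: [0.707, 0.707, 0.001, 0.001]
ft_force: [0.4, 0.3, 0.4]
width: 0.0868
grip_force: 0.0
time: 13.7
ee_pos: [0.5486, 0.1021, 0.2186]
eef_rot: [0.707, 0.707, -0.001, -0.001]
ft_force: [-0.1, -0.3, -0.1]
width: 0.087
grip_force: 0.0
time: 14.2
ee_pos: [0.5492, 0.252, 0.2184]
eef_rot: [0.707, 0.707, -0.001, -0.0]
ft_force: [0.4, 0.2, 0.2]
width: 0.087
grip_force: 0.0
time: 14.95
ee_pos: [0.5504, 0.3157, 0.2203]
eef_rot: [0.708, 0.706, -0.0, 0.0]
ft_force: [0.6, -0.2, -0.5]
width: 0.0866
grip_force: 0.0
xy 0.5800 -0.0510 rad 0.0324 z 0.1222 n 545 mean [ 0.5801 -0.0547]
[0.55033766 0.31590851 0.22039598]
[0.55033766 0.31590851 0.22039598]
[0.55033766 0.31590851 0.22039598]
```

View pics/g2.png

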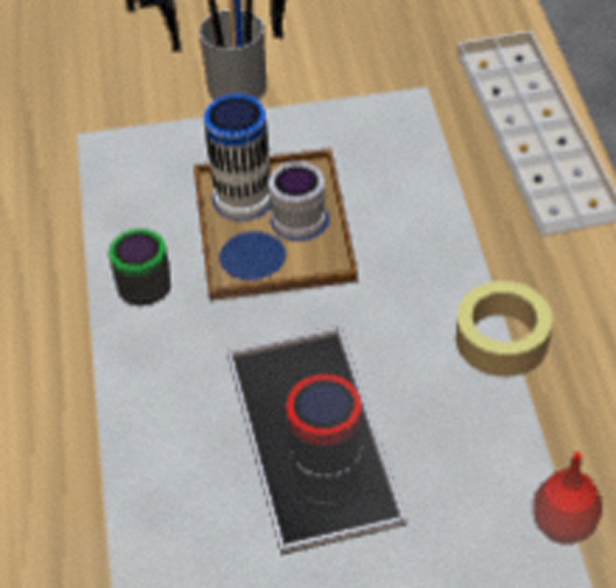

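Red stands upright in the side tray, its pad in the lens tray is empty at (252,255), and the open fingers are above white. Next is the white zoom.

```bash
python3 -m pendant '[{"dp":[0,0,0.2],"rotation":[0,0,0],"jaw":1},{"dp":[0,0,0.4],"rotation":[0,0,0],"jaw":1},{"dp":[0,0,0.6],"rotation":[0,0,0],"jaw":1},{"dp":[0,0,0.75],"rotation":[0,0,0],"jaw":1},{"dp":[0,0,0.9],"rotation":[0,0,0],"jaw":1},{"dp":[0,0,0.985],"rotation":[0,0,0],"jaw":1},{"dp":[0,0,0.985],"rotation":[0,0,0],"jaw":1},{"dp":[0,0,0.985],"rotation":[0,0,0],"jaw":1}]' 15
python3 -m pendant '[{"dp":[0,0,0],"rotation":[0,0,0],"jaw":0.85},{"dp":[0,0,0],"rotation":[0,0,0],"jaw":0.78},{"dp":[0,0,0],"rotation":[0,0,0],"jaw":0.75},{"dp":[0,0,0],"rotation":[0,0,0],"jaw":0.75},{"dp":[0,0,0],"rotation":[0,0,0],"jaw":0.75}]' 15
python3 -m pendant '[{"dp":[0,0,0],"rotation":[0,0,0],"jaw":0.73},{"dp":[0,0,0],"rotation":[0,0,0],"jaw":0.71},{"dp":[0,0,0],"rotation":[0,0,0],"jaw":0.68},{"dp":[0,0,0],"rotation":[0,0,0],"jaw":0.6},{"dp":[0,0,0],"rotation":[0,0,0],"jaw":0.6},{"dp":[0,0,0],"rotation":[0,0,0],"jaw":0.6}]' 25
```

```text
time: 16.0
ee_pos: [0.5504, 0.3171, 0.0735]
eef_rot: [0.707, 0.707, 0.001, 0.0]
ft_force: [-1.1, 0.0, 0.2]
width: 0.0872
grip_force: 0.0
time: 16.62
ee_pos: [0.55, 0.3168, 0.0725]
eef_rot: [0.707, 0.707, 0.0, 0.0]
ft_force: [-1.1, -0.0, 0.1]
width: 0.0657
grip_force: 0.0
time: 17.38
ee_pos: [0.5501, 0.3168, 0.0726]
eef_rot: [0.707, 0.707, 0.0, 0.0]
ft_force: [2.0, 0.8, -1.1]
width: 0.0616
grip_force: 25.0
```

```bash
python3 -m pendant '[{"dp":[0,0,-0.05],"rotation":[0,0,0],"jaw":0.6},{"dp":[0,0,-0.15],"rotation":[0,0,0],"jaw":0.6},{"dp":[0,0,-0.3],"rotation":[0,0,0],"jaw":0.6},{"dp":[0,0,-0.45],"rotation":[0,0,0],"jaw":0.6},{"dp":[0,0,-0.55],"rotation":[0,0,0],"jaw":0.6},{"dp":[0,0,-0.6],"rotation":[0,0,0],"jaw":0.6},{"dp":[0,0,-0.6],"rotation":[0,0,0],"jaw":0.6}]'
python3 -m pendant '[{"dp":[-0.1,0.02,0],"rotation":[0,0,0],"jaw":0.6},{"dp":[-0.25,0.04,0],"rotation":[0,0,0],"jaw":0.6},{"dp":[-0.45,0.05,0],"rotation":[0,0,0],"jaw":0.6},{"dp":[-0.65,0.06,0],"rotation":[0,0,0],"jaw":0.6},{"dp":[-0.85,0.07,0],"rotation":[0,0,0],"jaw":0.6},{"dp":[-1,0.08,0],"rotation":[0,0,0],"jaw":0.6}]'
python3 -m pendant '[{"dp":[-0.2,0.02,0],"rotation":[0,0,0],"jaw":0.6},{"dp":[-0.4,0.04,0],"rotation":[0,0,0],"jaw":0.6},{"dp":[-0.55,0.05,0],"rotation":[0,0,0],"jaw":0.6},{"dp":[-0.68,0.055,0],"rotation":[0,0,0],"jaw":0.6},{"dp":[-0.747,0.055,0],"rotation":[0,0,0],"jaw":0.6},{"dp":[-0.747,0.055,0],"rotation":[0,0,0],"jaw":0.6},{"dp":[-0.747,0.055,0],"rotation":[0,0,0],"jaw":0.6},{"dp":[-0.747,0.055,0],"rotation":[0,0,0],"jaw":0.6}]'
python3 -m pendant '[{"dp":[0,0,0.1],"rotation":[0,0,0],"jaw":0.6},{"dp":[0,0,0.25],"rotation":[0,0,0],"jaw":0.6},{"dp":[0,0,0.4],"rotation":[0,0,0],"jaw":0.6},{"dp":[0,0,0.5],"rotation":[0,0,0],"jaw":0.6},{"dp":[0,0,0.56],"rotation":[0,0,0],"jaw":0.6},{"dp":[0,0,0.59],"rotation":[0,0,0],"jaw":0.6},{"dp":[0,0,0.6],"rotation":[0,0,0],"jaw":0.6},{"dp":[0,0,0.6],"rotation":[0,0,0],"jaw":0.6}]'
python3 -m pendant '[{"dp":[0,0,0.005],"rotation":[0,0,0],"jaw":0.6},{"dp":[0,0,0.01],"rotation":[0,0,0],"jaw":0.6},{"dp":[0,0,0.013],"rotation":[0,0,0],"jaw":0.6},{"dp":[0,0,0.014],"rotation":[0,0,0],"jaw":0.6},{"dp":[0,0,0.014],"rotation":[0,0,0],"jaw":0.6}]'
```

```text
time: 18.25
ee_pos: [0.55, 0.3169, 0.1627]
eef_rot: [0.707, 0.707, 0.0, 0.0]
ft_force: [-0.3, 0.3, -3.2]
width: 0.0617
grip_force: 25.0
time: 19.0
ee_pos: [0.5618, 0.1636, 0.1617]
eef_rot: [0.708, 0.706, -0.001, 0.0]
ft_force: [0.7, 0.5, -2.2]
width: 0.0614
grip_force: 25.0
time: 20.0
ee_pos: [0.5699, 0.0558, 0.1626]
eef_rot: [0.707, 0.707, 0.0, -0.0]
ft_force: [-1.2, -1.2, -4.3]
width: 0.0617
grip_force: 25.0
time: 21.0
ee_pos: [0.5703, 0.0548, 0.073]
eef_rot: [0.707, 0.707, 0.0, 0.0]
ft_force: [0.5, -0.3, -4.1]
width: 0.0615
grip_force: 25.0
time: 21.62
ee_pos: [0.57, 0.0547, 0.0705]
eef_rot: [0.707, 0.707, -0.0, 0.0]
ft_force: [0.2, 0.4, -1.8]
width: 0.0617
grip_force: 25.0
```

```bash
python3 -m pendant '[{"dp":[0,0,0],"rotation":[0,0,0],"jaw":0.75},{"dp":[0,0,0],"rotation":[0,0,0],"jaw":0.9},{"dp":[0,0,0],"rotation":[0,0,0],"jaw":1},{"dp":[0,0,0],"rotation":[0,0,0],"jaw":1},{"dp":[0,0,0],"rotation":[0,0,0],"jaw":1}]'
python3 -m pendant '[{"dp":[0,0,-0.1],"rotation":[0,0,0],"jaw":1},{"dp":[0,0,-0.3],"rotation":[0,0,0],"jaw":1},{"dp":[0,0,-0.6],"rotation":[0,0,0],"jaw":1},{"dp":[0,0,-0.9],"rotation":[0,0,0],"jaw":1},{"dp":[0,0,-1],"rotation":[0,0,0],"jaw":1},{"dp":[0,0,-1],"rotation":[0,0,0],"jaw":1}]'
python3 -m pendant '[{"dp":[0.25,0.05,0],"rotation":[0,0,0],"jaw":1},{"dp":[0.5,0.1,0],"rotation":[0,0,0],"jaw":1},{"dp":[0.75,0.15,0],"rotation":[0,0,0],"jaw":1},{"dp":[1,0.216,0],"rotation":[0,0,0],"jaw":1}]'
python3 -m pendant '[{"dp":[0.2,0,0],"rotation":[0,0,0],"jaw":1},{"dp":[0.38,0,0],"rotation":[0,0,0],"jaw":1},{"dp":[0.479,0,0],"rotation":[0,0,0],"jaw":1},{"dp":[0.479,0,0],"rotation":[0,0,0],"jaw":1},{"dp":[0.479,0,0],"rotation":[0,0,0],"jaw":1},{"dp":[0.479,0,0],"rotation":[0,0,0],"jaw":1}]'
python3 -m pendant '[{"dp":[0,0,0.2],"rotation":[0,0,0],"jaw":1},{"dp":[0,0,0.4],"rotation":[0,0,0],"jaw":1},{"dp":[0,0,0.6],"rotation":[0,0,0],"jaw":1},{"dp":[0,0,0.8],"rotation":[0,0,0],"jaw":1},{"dp":[0,0,0.9],"rotation":[0,0,0],"jaw":1},{"dp":[0,0,0.9],"rotation":[0,0,0],"jaw":1},{"dp":[0,0,0.9],"rotation":[0,0,0],"jaw":1}]'
python3 - <<'E'
from v import *
c=camera("side");np.savez("s3.npz",**c);blobs(c,.108,.135,y=(-.15,.15))
cv2.imwrite("pics/g3.png",cv2.resize(c["image"][80:290,130:350,::-1],None,fx=2.8,fy=2.8,interpolation=cv2.INTER_CUBIC))
E
```

```text
time: 22.25
ee_pos: [0.57, 0.0548, 0.0705]
eef_rot: [0.707, 0.707, 0.0, 0.0]
ft_force: [0.3, -0.2, 0.3]
width: 0.0869
grip_force: 0.0
time: 23.0
ee_pos: [0.5704, 0.0549, 0.2216]
eef_rot: [0.707, 0.707, 0.001, 0.001]
ft_force: [0.5, 0.2, 0.4]
width: 0.0874
grip_force: 0.0
time: 23.5
ee_pos: [0.602, 0.2055, 0.2186]
eef_rot: [0.707, 0.707, -0.001, -0.0]
ft_force: [0.9, -0.1, 0.1]
width: 0.0874
grip_force: 0.0
time: 24.25
ee_pos: [0.603, 0.2752, 0.2204]
eef_rot: [0.708, 0.706, -0.0, 0.0]
ft_force: [-0.3, -0.4, -1.7]
width: 0.0875
grip_force: 0.0
time: 25.12
ee_pos: [0.6033, 0.2769, 0.0868]
eef_rot: [0.708, 0.707, 0.001, 0.0]
ft_force: [0.0, -0.2, 0.2]
width: 0.0868
grip_force: 0.0
xy 0.5715 0.0550 rad 0.0324 z 0.1224 n 466 mean [0.5721 0.0503]
xy 0.5808 -0.0510 rad 0.0323 z 0.1224 n 538 mean [ 0.5802 -0.0546]
```

View pics/g3.png

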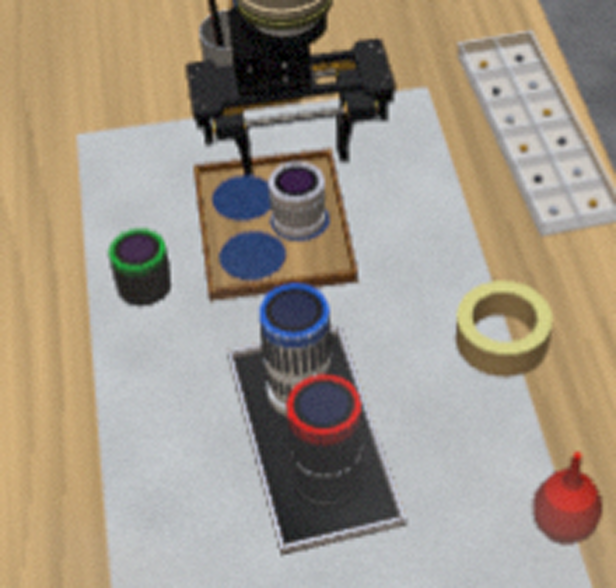

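Both zooms stand in the side tray and silver is straddled from above. I'll descend and grip the silver lens.

```bash
python3 -m pendant '[{"dp":[0,0,0.1],"rotation":[0,0,0],"jaw":1},{"dp":[0,0,0.2],"rotation":[0,0,0],"jaw":1},{"dp":[0,0,0.3],"rotation":[0,0,0],"jaw":1},{"dp":[0,0,0.38],"rotation":[0,0,0],"jaw":1},{"dp":[0,0,0.395],"rotation":[0,0,0],"jaw":1},{"dp":[0,0,0.395],"rotation":[0,0,0],"jaw":1},{"dp":[0,0,0.395],"rotation":[0,0,0],"jaw":1}]' 15
python3 -m pendant '[{"dp":[0,0,0],"rotation":[0,0,0],"jaw":0.85},{"dp":[0,0,0],"rotation":[0,0,0],"jaw":0.75},{"dp":[0,0,0],"rotation":[0,0,0],"jaw":0.68},{"dp":[0,0,0],"rotation":[0,0,0],"jaw":0.68},{"dp":[0,0,0],"rotation":[0,0,0],"jaw":0.68}]' 15
python3 -m pendant '[{"dp":[0,0,0],"rotation":[0,0,0],"jaw":0.66},{"dp":[0,0,0],"rotation":[0,0,0],"jaw":0.64},{"dp":[0,0,0],"rotation":[0,0,0],"jaw":0.6},{"dp":[0,0,0],"rotation":[0,0,0],"jaw":0.55},{"dp":[0,0,0],"rotation":[0,0,0],"jaw":0.55},{"dp":[0,0,0],"rotation":[0,0,0],"jaw":0.55}]' 20
```

```text
time: 26.05
ee_pos: [0.6029, 0.2768, 0.0268]
eef_rot: [0.707, 0.707, 0.0, 0.0]
ft_force: [-0.7, 0.1, 0.4]
width: 0.087
grip_force: 0.0
time: 26.68
ee_pos: [0.6026, 0.2766, 0.0262]
eef_rot: [0.707, 0.707, 0.0, 0.0]
ft_force: [-0.3, -0.0, -0.4]
width: 0.0596
grip_force: 0.0
time: 27.42
ee_pos: [0.6026, 0.2766, 0.0262]
eef_rot: [0.707, 0.707, 0.0, 0.0]
ft_force: [0.9, -0.1, -0.4]
width: 0.0553
grip_force: 20.0
```

```bash
python3 -m pendant '[{"dp":[0,0,-0.05],"rotation":[0,0,0],"jaw":0.55},{"dp":[0,0,-0.2],"rotation":[0,0,0],"jaw":0.55},{"dp":[0,0,-0.4],"rotation":[0,0,0],"jaw":0.55},{"dp":[0,0,-0.6],"rotation":[0,0,0],"jaw":0.55},{"dp":[0,0,-0.8],"rotation":[0,0,0],"jaw":0.55},{"dp":[0,0,-0.95],"rotation":[0,0,0],"jaw":0.55},{"dp":[0,0,-1],"rotation":[0,0,0],"jaw":0.55},{"dp":[0,0,-1],"rotation":[0,0,0],"jaw":0.55}]'
for i in 1 2 3; do python3 -m pendant '[{"dp":[-0.15,0,0],"rotation":[0,0,0],"jaw":0.55},{"dp":[-0.35,0,0],"rotation":[0,0,0],"jaw":0.55},{"dp":[-0.55,0,0],"rotation":[0,0,0],"jaw":0.55},{"dp":[-0.75,0,0],"rotation":[0,0,0],"jaw":0.55},{"dp":[-0.9,0,0],"rotation":[0,0,0],"jaw":0.55},{"dp":[-1,-0.019,0],"rotation":[0,0,0],"jaw":0.55}]'; done
python3 -m pendant '[{"dp":[-0.2,0,0],"rotation":[0,0,0],"jaw":0.55},{"dp":[-0.4,0,0],"rotation":[0,0,0],"jaw":0.55},{"dp":[-0.6,0,0],"rotation":[0,0,0],"jaw":0.55},{"dp":[-0.691,0,0],"rotation":[0,0,0],"jaw":0.55},{"dp":[-0.691,0,0],"rotation":[0,0,0],"jaw":0.55},{"dp":[-0.691,0,0],"rotation":[0,0,0],"jaw":0.55},{"dp":[-0.691,0,0],"rotation":[0,0,0],"jaw":0.55}]'
```

```text
time: 28.42
ee_pos: [0.6026, 0.2767, 0.1768]
eef_rot: [0.707, 0.707, 0.0, 0.0]
ft_force: [-0.4, 0.4, -3.1]
width: 0.0553
grip_force: 20.0
time: 29.18
ee_pos: [0.5991, 0.1251, 0.1751]
eef_rot: [0.708, 0.706, -0.001, -0.0]
ft_force: [-0.5, -0.7, -2.5]
width: 0.0555
grip_force: 20.0
time: 29.92
ee_pos: [0.5961, -0.0242, 0.1756]
eef_rot: [0.708, 0.707, -0.0, -0.0]
ft_force: [-0.2, 0.8, -2.8]
width: 0.0556
grip_force: 20.0
time: 30.68
ee_pos: [0.5934, -0.174, 0.176]
eef_rot: [0.707, 0.707, 0.0, -0.0]
ft_force: [-0.8, -0.0, -2.3]
width: 0.0554
grip_force: 20.0
time: 31.55
ee_pos: [0.5939, -0.2755, 0.1764]
eef_rot: [0.707, 0.707, 0.0, -0.0]
ft_force: [-0.6, 0.6, -2.4]
width: 0.056
grip_force: 20.0
```

```bash
python3 -m pendant '[{"dp":[0,0,0.15],"rotation":[0,0,0],"jaw":0.55},{"dp":[0,0,0.35],"rotation":[0,0,0],"jaw":0.55},{"dp":[0,0,0.55],"rotation":[0,0,0],"jaw":0.55},{"dp":[0,0,0.75],"rotation":[0,0,0],"jaw":0.55},{"dp":[0,0,0.88],"rotation":[0,0,0],"jaw":0.55},{"dp":[0,0,0.95],"rotation":[0,0,0],"jaw":0.55},{"dp":[0,0,0.96],"rotation":[0,0,0],"jaw":0.55},{"dp":[0,0,0.96],"rotation":[0,0,0],"jaw":0.55}]'
python3 - <<'E'
from v import *
c=camera("side");cv2.imwrite("pics/g4.png",cv2.resize(c["image"][224:384,180:380,::-1],None,fx=3.5,fy=3.5,interpolation=cv2.INTER_CUBIC))
E
```

```text
time: 32.55
ee_pos: [0.5941, -0.2772, 0.0332]
eef_rot: [0.707, 0.707, 0.0, 0.001]
ft_force: [-0.2, 0.6, -3.1]
width: 0.0557
grip_force: 20.0
```

View pics/g4.png

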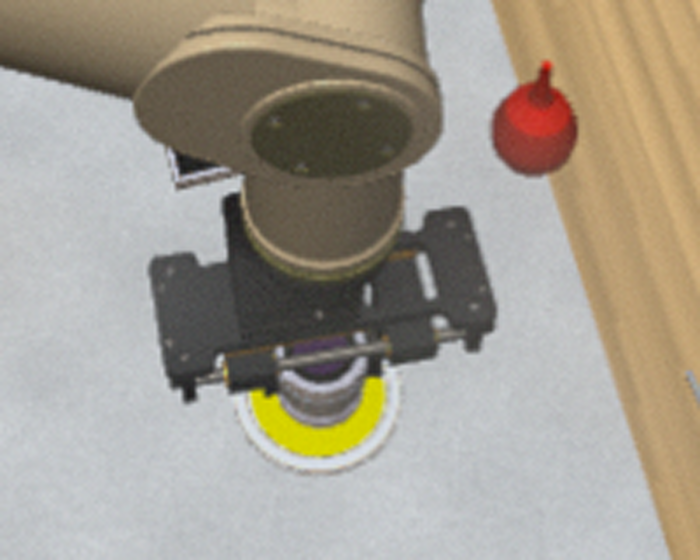

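The silver lens is centred over the yellow bottom. I'll lower it in small steps until it touches.

```bash
python3 -m pendant '[{"dp":[0,0,0.02],"rotation":[0,0,0],"jaw":0.55},{"dp":[0,0,0.035],"rotation":[0,0,0],"jaw":0.55},{"dp":[0,0,0.045],"rotation":[0,0,0],"jaw":0.55},{"dp":[0,0,0.05],"rotation":[0,0,0],"jaw":0.55},{"dp":[0,0,0.05],"rotation":[0,0,0],"jaw":0.55}]'
python3 -m pendant '[{"dp":[0,0,0.003],"rotation":[0,0,0],"jaw":0.55},{"dp":[0,0,0.005],"rotation":[0,0,0],"jaw":0.55},{"dp":[0,0,0.005],"rotation":[0,0,0],"jaw":0.55}]'
```

```text
time: 33.22
ee_pos: [0.5935, -0.2771, 0.0247]
eef_rot: [0.707, 0.707, -0.0, -0.0]
ft_force: [0.3, -0.1, -3.0]
width: 0.0553
grip_force: 20.0
time: 33.6
ee_pos: [0.5936, -0.2771, 0.0242]
eef_rot: [0.707, 0.707, -0.0, 0.0]
ft_force: [-1.0, -0.9, 0.1]
width: 0.0554
grip_force: 20.0
```

```bash
python3 -m pendant '[{"dp":[0,0,0],"rotation":[0,0,0],"jaw":0.7},{"dp":[0,0,0],"rotation":[0,0,0],"jaw":0.85},{"dp":[0,0,0],"rotation":[0,0,0],"jaw":1},{"dp":[0,0,0],"rotation":[0,0,0],"jaw":1},{"dp":[0,0,0],"rotation":[0,0,0],"jaw":1}]'
python3 -m pendant '[{"dp":[0,0,-0.1],"rotation":[0,0,0],"jaw":1},{"dp":[0,0,-0.3],"rotation":[0,0,0],"jaw":1},{"dp":[0,0,-0.6],"rotation":[0,0,0],"jaw":1},{"dp":[0,0,-0.9],"rotation":[0,0,0],"jaw":1},{"dp":[0,0,-1],"rotation":[0,0,0],"jaw":1},{"dp":[0,0,-1],"rotation":[0,0,0],"jaw":1}]'
for i in 1 2 3; do python3 -m pendant '[{"dp":[0.25,-0.08,0],"rotation":[0,0,0],"jaw":1},{"dp":[0.5,-0.16,0],"rotation":[0,0,0],"jaw":1},{"dp":[0.75,-0.24,0],"rotation":[0,0,0],"jaw":1},{"dp":[1,-0.32,0],"rotation":[0,0,0],"jaw":1}]'; done
python3 -m pendant '[{"dp":[0.2,-0.08,0],"rotation":[0,0,0],"jaw":1},{"dp":[0.313,-0.08,0],"rotation":[0,0,0],"jaw":1},{"dp":[0.313,-0.08,0],"rotation":[0,0,0],"jaw":1},{"dp":[0.313,-0.08,0],"rotation":[0,0,0],"jaw":1},{"dp":[0.313,-0.08,0],"rotation":[0,0,0],"jaw":1}]'
python3 - <<'E'
from v import *
c=camera("top");blobs(c,.05,.07,y=(-.4,-.2));c=camera("side");blobs(c,.05,.07,y=(-.4,-.2))
cv2.imwrite("pics/g5.png",cv2.resize(c["image"][:,:,::-1],(800,600),interpolation=cv2.INTER_CUBIC))
E
```

```text
time: 34.22
ee_pos: [0.5935, -0.2771, 0.0239]
eef_rot: [0.707, 0.707, -0.0, 0.0]
ft_force: [0.8, 0.4, -0.3]
width: 0.0855
grip_force: 0.0
time: 34.98
ee_pos: [0.594, -0.2772, 0.1753]
eef_rot: [0.707, 0.707, 0.0, 0.001]
ft_force: [0.3, 0.2, 0.1]
width: 0.087
grip_force: 0.0
time: 35.48
ee_pos: [0.5442, -0.1258, 0.1722]
eef_rot: [0.707, 0.707, -0.001, -0.001]
ft_force: [-0.5, 0.4, -0.0]
width: 0.0872
grip_force: 0.0
time: 35.98
ee_pos: [0.4963, 0.024, 0.1724]
eef_rot: [0.707, 0.707, -0.001, -0.001]
ft_force: [-0.1, 0.8, 0.2]
width: 0.087
grip_force: 0.0
time: 36.48
ee_pos: [0.4486, 0.1737, 0.1726]
eef_rot: [0.708, 0.707, -0.001, -0.001]
ft_force: [0.2, 0.0, 0.0]
width: 0.087
grip_force: 0.0
time: 37.1
ee_pos: [0.4381, 0.2189, 0.1736]
eef_rot: [0.708, 0.706, -0.0, 0.0]
ft_force: [-0.9, -0.5, -0.6]
width: 0.0871
grip_force: 0.0
xy 0.5931 -0.2771 rad 0.0294 z 0.0596 n 298 mean [ 0.5933 -0.276 ]
xy 0.5962 -0.2787 rad 0.0297 z 0.0601 n 564 mean [ 0.5956 -0.2811]
```

View pics/g5.png

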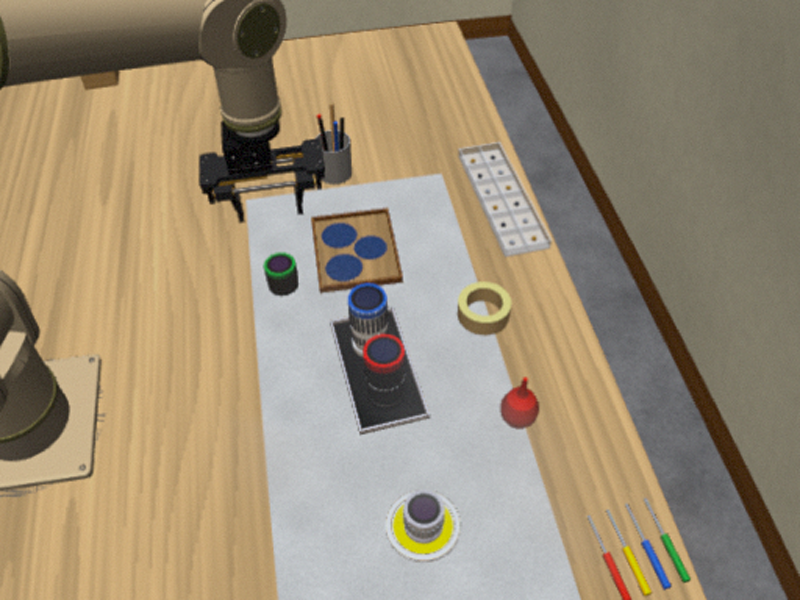

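Silver stands upright in the rest (424,515), both zooms are in the side tray, and the tray pads are clear. Now I'll grip green and measure the pad centres.

```bash
python3 -m pendant '[{"dp":[0,0,0.2],"rotation":[0,0,0],"jaw":1},{"dp":[0,0,0.4],"rotation":[0,0,0],"jaw":1},{"dp":[0,0,0.6],"rotation":[0,0,0],"jaw":1},{"dp":[0,0,0.75],"rotation":[0,0,0],"jaw":1},{"dp":[0,0,0.9],"rotation":[0,0,0],"jaw":1},{"dp":[0,0,1],"rotation":[0,0,0],"jaw":1},{"dp":[0,0,1],"rotation":[0,0,0],"jaw":1},{"dp":[0,0,1],"rotation":[0,0,0],"jaw":1}]' 15
python3 -m pendant '[{"dp":[0,0,0.027],"rotation":[0,0,0],"jaw":0.85},{"dp":[0,0,0.027],"rotation":[0,0,0],"jaw":0.75},{"dp":[0,0,0.027],"rotation":[0,0,0],"jaw":0.68},{"dp":[0,0,0.027],"rotation":[0,0,0],"jaw":0.68},{"dp":[0,0,0.027],"rotation":[0,0,0],"jaw":0.68}]' 15
python3 -m pendant '[{"dp":[0,0,0],"rotation":[0,0,0],"jaw":0.66},{"dp":[0,0,0],"rotation":[0,0,0],"jaw":0.64},{"dp":[0,0,0],"rotation":[0,0,0],"jaw":0.6},{"dp":[0,0,0],"rotation":[0,0,0],"jaw":0.55},{"dp":[0,0,0],"rotation":[0,0,0],"jaw":0.55},{"dp":[0,0,0],"rotation":[0,0,0],"jaw":0.55}]' 20
python3 - <<'E'
from v import *
for n in("side","top"):
    c=camera(n);im=c["image"].astype(int)
    m=((im[...,2]-im[...,0]>25)).astype(np.uint8)
    for k in cv2.findContours(m,0,2)[0]:
        if cv2.contourArea(k)>60:
            q=onplane(c,k,.006)[:,:2].astype(np.float32); (a,b),rd=cv2.minEnclosingCircle(q)
            if .5<a<.66 and .15<b<.4: print(n,a,b,rd)
E
```

```text
time: 38.2
ee_pos: [0.4385, 0.2203, 0.0247]
eef_rot: [0.707, 0.707, 0.0, 0.0]
ft_force: [-0.3, -0.5, -0.6]
width: 0.0869
grip_force: 0.0
time: 38.83
ee_pos: [0.438, 0.22, 0.0199]
eef_rot: [0.707, 0.707, 0.0, 0.0]
ft_force: [0.7, 0.3, -0.3]
width: 0.0598
grip_force: 0.0
time: 39.58
ee_pos: [0.438, 0.22, 0.0198]
eef_rot: [0.707, 0.707, 0.0, 0.0]
ft_force: [-1.0, 0.6, -0.8]
width: 0.0555
grip_force: 20.0
side 0.5516104102134705 0.2344105988740921 0.0325179323554039
side 0.6062787771224976 0.27498894929885864 0.02929779328405857
side 0.5556256771087646 0.3188982903957367 0.03147788345813751
top 0.5494480133056641 0.2340823858976364 0.03188546001911163
top 0.5512803196907043 0.3180544674396515 0.0320395790040493
top 0.6044818162918091 0.2754976749420166 0.02876352332532406
```

```bash
python3 -m pendant '[{"dp":[0,0,-0.05],"rotation":[0,0,0],"jaw":0.55},{"dp":[0,0,-0.15],"rotation":[0,0,0],"jaw":0.55},{"dp":[0,0,-0.3],"rotation":[0,0,0],"jaw":0.55},{"dp":[0,0,-0.38],"rotation":[0,0,0],"jaw":0.55},{"dp":[0,0,-0.4],"rotation":[0,0,0],"jaw":0.55},{"dp":[0,0,-0.4],"rotation":[0,0,0],"jaw":0.55}]'
python3 -m pendant '[{"dp":[0.05,0.15,0],"rotation":[0,0,0],"jaw":0.55},{"dp":[0.1,0.35,0],"rotation":[0,0,0],"jaw":0.55},{"dp":[0.2,0.55,0],"rotation":[0,0,0],"jaw":0.55},{"dp":[0.3,0.75,0],"rotation":[0,0,0],"jaw":0.55},{"dp":[0.35,0.9,0],"rotation":[0,0,0],"jaw":0.55},{"dp":[0.372,1,0],"rotation":[0,0,0],"jaw":0.55}]'
python3 -m pendant '[{"dp":[0,0.08,0],"rotation":[0,0,0],"jaw":0.55},{"dp":[0,0.106,0],"rotation":[0,0,0],"jaw":0.55},{"dp":[0,0.106,0],"rotation":[0,0,0],"jaw":0.55},{"dp":[0,0.106,0],"rotation":[0,0,0],"jaw":0.55},{"dp":[0,0.106,0.1],"rotation":[0,0,0],"jaw":0.55},{"dp":[0,0.106,0.2],"rotation":[0,0,0],"jaw":0.55},{"dp":[0,0.106,0.26],"rotation":[0,0,0],"jaw":0.55},{"dp":[0,0.106,0.28],"rotation":[0,0,0],"jaw":0.55}]'
python3 -m pendant '[{"dp":[0,0,0.04],"rotation":[0,0,0],"jaw":0.55},{"dp":[0,0,0.06],"rotation":[0,0,0],"jaw":0.55},{"dp":[0,0,0.07],"rotation":[0,0,0],"jaw":0.55},{"dp":[0,0,0.076],"rotation":[0,0,0],"jaw":0.55},{"dp":[0,0,0.076],"rotation":[0,0,0],"jaw":0.55}]'
python3 -m pendant '[{"dp":[0,0,0.003],"rotation":[0,0,0],"jaw":0.55},{"dp":[0,0,0.006],"rotation":[0,0,0],"jaw":0.55},{"dp":[0,0,0.006],"rotation":[0,0,0],"jaw":0.55}]'
```

```text
time: 40.42
ee_pos: [0.4379, 0.2198, 0.0797]
eef_rot: [0.708, 0.707, -0.0, 0.0]
ft_force: [-0.1, -0.3, -2.5]
width: 0.0554
grip_force: 20.0
time: 41.18
ee_pos: [0.5883, 0.276, 0.0783]
eef_rot: [0.707, 0.707, -0.001, -0.0]
ft_force: [-0.7, -0.2, -2.2]
width: 0.0553
grip_force: 20.0
time: 42.18
ee_pos: [0.6034, 0.2755, 0.0367]
eef_rot: [0.707, 0.707, -0.001, -0.0]
ft_force: [-0.4, 0.0, -1.9]
width: 0.0558
grip_force: 20.0
time: 42.8
ee_pos: [0.604, 0.2757, 0.0266]
eef_rot: [0.707, 0.707, 0.0, 0.0]
ft_force: [0.2, 0.3, -1.8]
width: 0.0556
grip_force: 20.0
time: 43.18
ee_pos: [0.604, 0.2757, 0.0259]
eef_rot: [0.707, 0.707, 0.0, 0.0]
ft_force: [-1.1, -0.0, 2.5]
width: 0.0552
grip_force: 20.0
```

```bash
python3 -m pendant '[{"dp":[0,0,0],"rotation":[0,0,0],"jaw":0.7},{"dp":[0,0,0],"rotation":[0,0,0],"jaw":0.85},{"dp":[0,0,0],"rotation":[0,0,0],"jaw":1},{"dp":[0,0,0],"rotation":[0,0,0],"jaw":1},{"dp":[0,0,0],"rotation":[0,0,0],"jaw":1}]'
python3 -m pendant '[{"dp":[0,0,-0.1],"rotation":[0,0,0],"jaw":1},{"dp":[0,0,-0.3],"rotation":[0,0,0],"jaw":1},{"dp":[0,0,-0.6],"rotation":[0,0,0],"jaw":1},{"dp":[0,0,-0.9],"rotation":[0,0,0],"jaw":1},{"dp":[0,0,-1],"rotation":[0,0,0],"jaw":1},{"dp":[0,0,-1],"rotation":[0,0,0],"jaw":1}]'
python3 -m pendant '[{"dp":[-0.25,-0.06,0],"rotation":[0,0,0],"jaw":1},{"dp":[-0.5,-0.12,0],"rotation":[0,0,0],"jaw":1},{"dp":[-0.75,-0.18,0],"rotation":[0,0,0],"jaw":1},{"dp":[-1,-0.227,0],"rotation":[0,0,0],"jaw":1}]'
python3 -m pendant '[{"dp":[-0.2,0,0],"rotation":[0,0,0],"jaw":1},{"dp":[-0.4,0,0],"rotation":[0,0,0],"jaw":1},{"dp":[-0.473,0,0],"rotation":[0,0,0],"jaw":1},{"dp":[-0.473,0,0],"rotation":[0,0,0],"jaw":1},{"dp":[-0.473,0,0],"rotation":[0,0,0],"jaw":1},{"dp":[-0.473,0,0],"rotation":[0,0,0],"jaw":1}]'
python3 -c "
from v import *
c=camera('top');blobs(c,.05,.075,x=(.5,.66),y=(.2,.35))"
python3 -m pendant '[{"dp":[0,0,0.15],"rotation":[0,0,0],"jaw":1},{"dp":[0,0,0.3],"rotation":[0,0,0],"jaw":1},{"dp":[0,0,0.45],"rotation":[0,0,0],"jaw":1},{"dp":[0,0,0.6],"rotation":[0,0,0],"jaw":1},{"dp":[0,0,0.69],"rotation":[0,0,0],"jaw":1},{"dp":[0,0,0.69],"rotation":[0,0,0],"jaw":1},{"dp":[0,0,0.69],"rotation":[0,0,0],"jaw":1}]' 15
python3 -m pendant '[{"dp":[0,0,0],"rotation":[0,0,0],"jaw":0.85},{"dp":[0,0,0],"rotation":[0,0,0],"jaw":0.78},{"dp":[0,0,0],"rotation":[0,0,0],"jaw":0.75},{"dp":[0,0,0],"rotation":[0,0,0],"jaw":0.75},{"dp":[0,0,0],"rotation":[0,0,0],"jaw":0.75}]' 15
python3 -m pendant '[{"dp":[0,0,0],"rotation":[0,0,0],"jaw":0.73},{"dp":[0,0,0],"rotation":[0,0,0],"jaw":0.71},{"dp":[0,0,0],"rotation":[0,0,0],"jaw":0.68},{"dp":[0,0,0],"rotation":[0,0,0],"jaw":0.6},{"dp":[0,0,0],"rotation":[0,0,0],"jaw":0.6},{"dp":[0,0,0],"rotation":[0,0,0],"jaw":0.6}]' 25
```

```text
time: 43.8
ee_pos: [0.6039, 0.2757, 0.0255]
eef_rot: [0.707, 0.707, -0.0, 0.0]
ft_force: [-0.3, 0.8, 0.7]
width: 0.0854
grip_force: 0.0
time: 44.55
ee_pos: [0.6043, 0.276, 0.1769]
eef_rot: [0.707, 0.707, 0.001, 0.001]
ft_force: [0.0, -0.2, -0.1]
width: 0.0869
grip_force: 0.0
time: 45.05
ee_pos: [0.5685, 0.1241, 0.1738]
eef_rot: [0.707, 0.707, -0.001, -0.001]
ft_force: [-0.1, 0.1, 0.3]
width: 0.0867
grip_force: 0.0
time: 45.8
ee_pos: [0.5695, 0.0562, 0.1756]
eef_rot: [0.707, 0.707, 0.0, -0.0]
ft_force: [-0.5, 0.4, -0.2]
width: 0.0874
grip_force: 0.0
xy 0.6032 0.2754 rad 0.0281 z 0.0618 n 309 mean [0.6028 0.2752]
time: 46.72
ee_pos: [0.5702, 0.0551, 0.073]
eef_rot: [0.707, 0.707, 0.0, 0.0]
ft_force: [0.4, -0.7, 1.4]
width: 0.087
grip_force: 0.0
time: 47.35
ee_pos: [0.5697, 0.0548, 0.0721]
eef_rot: [0.707, 0.707, -0.0, 0.0]
ft_force: [-0.6, -0.4, -0.4]
width: 0.0653
grip_force: 0.0
time: 48.1
ee_pos: [0.5698, 0.0548, 0.0721]
eef_rot: [0.707, 0.707, 0.0, 0.0]
ft_force: [1.3, 0.8, -1.2]
width: 0.0616
grip_force: 25.0
```

```bash
python3 -m pendant '[{"dp":[0,0,-0.05],"rotation":[0,0,0],"jaw":0.6},{"dp":[0,0,-0.15],"rotation":[0,0,0],"jaw":0.6},{"dp":[0,0,-0.3],"rotation":[0,0,0],"jaw":0.6},{"dp":[0,0,-0.45],"rotation":[0,0,0],"jaw":0.6},{"dp":[0,0,-0.55],"rotation":[0,0,0],"jaw":0.6},{"dp":[0,0,-0.6],"rotation":[0,0,0],"jaw":0.6},{"dp":[0,0,-0.6],"rotation":[0,0,0],"jaw":0.6}]'
python3 -m pendant '[{"dp":[0.1,-0.02,0],"rotation":[0,0,0],"jaw":0.6},{"dp":[0.25,-0.04,0],"rotation":[0,0,0],"jaw":0.6},{"dp":[0.45,-0.06,0],"rotation":[0,0,0],"jaw":0.6},{"dp":[0.65,-0.08,0],"rotation":[0,0,0],"jaw":0.6},{"dp":[0.85,-0.1,0],"rotation":[0,0,0],"jaw":0.6},{"dp":[1,-0.129,0],"rotation":[0,0,0],"jaw":0.6}]'
python3 -m pendant '[{"dp":[0.2,0,0],"rotation":[0,0,0],"jaw":0.6},{"dp":[0.4,0,0],"rotation":[0,0,0],"jaw":0.6},{"dp":[0.58,0,0],"rotation":[0,0,0],"jaw":0.6},{"dp":[0.7,0,0],"rotation":[0,0,0],"jaw":0.6},{"dp":[0.748,0,0],"rotation":[0,0,0],"jaw":0.6},{"dp":[0.748,0,0],"rotation":[0,0,0],"jaw":0.6},{"dp":[0.748,0,0],"rotation":[0,0,0],"jaw":0.6},{"dp":[0.748,0,0],"rotation":[0,0,0],"jaw":0.6}]'
python3 -m pendant '[{"dp":[0,0,0.1],"rotation":[0,0,0],"jaw":0.6},{"dp":[0,0,0.25],"rotation":[0,0,0],"jaw":0.6},{"dp":[0,0,0.38],"rotation":[0,0,0],"jaw":0.6},{"dp":[0,0,0.47],"rotation":[0,0,0],"jaw":0.6},{"dp":[0,0,0.53],"rotation":[0,0,0],"jaw":0.6},{"dp":[0,0,0.56],"rotation":[0,0,0],"jaw":0.6},{"dp":[0,0,0.57],"rotation":[0,0,0],"jaw":0.6},{"dp":[0,0,0.57],"rotation":[0,0,0],"jaw":0.6}]'
python3 -m pendant '[{"dp":[0,0,0.005],"rotation":[0,0,0],"jaw":0.6},{"dp":[0,0,0.01],"rotation":[0,0,0],"jaw":0.6},{"dp":[0,0,0.014],"rotation":[0,0,0],"jaw":0.6},{"dp":[0,0,0.014],"rotation":[0,0,0],"jaw":0.6},{"dp":[0,0,0.014],"rotation":[0,0,0],"jaw":0.6}]'
python3 -m pendant '[{"dp":[0,0,0.003],"rotation":[0,0,0],"jaw":0.6},{"dp":[0,0,0.006],"rotation":[0,0,0],"jaw":0.6},{"dp":[0,0,0.006],"rotation":[0,0,0],"jaw":0.6}]'
```

```text
time: 48.98
ee_pos: [0.5697, 0.0547, 0.1623]
eef_rot: [0.707, 0.707, 0.0, 0.0]
ft_force: [-0.1, -0.3, -3.9]
width: 0.0613
grip_force: 25.0
time: 49.72
ee_pos: [0.5491, 0.2075, 0.1614]
eef_rot: [0.707, 0.708, -0.0, -0.001]
ft_force: [0.4, -0.8, -2.5]
width: 0.0618
grip_force: 25.0
time: 50.72
ee_pos: [0.551, 0.316, 0.1621]
eef_rot: [0.708, 0.706, -0.0, 0.0]
ft_force: [0.6, -0.0, -4.4]
width: 0.0616
grip_force: 25.0
time: 51.72
ee_pos: [0.5508, 0.3172, 0.077]
eef_rot: [0.707, 0.707, 0.0, 0.0]
ft_force: [-0.4, -0.1, -3.2]
width: 0.0619
grip_force: 25.0
time: 52.35
ee_pos: [0.5506, 0.317, 0.0745]
eef_rot: [0.707, 0.707, 0.0, 0.0]
ft_force: [0.0, 0.6, -4.3]
width: 0.0614
grip_force: 25.0
time: 52.72
ee_pos: [0.5507, 0.3171, 0.0742]
eef_rot: [0.707, 0.707, 0.0, 0.0]
ft_force: [-2.3, -1.9, 5.3]
width: 0.0615
grip_force: 25.0
```

```bash
python3 -m pendant '[{"dp":[0,0,0],"rotation":[0,0,0],"jaw":0.75},{"dp":[0,0,0],"rotation":[0,0,0],"jaw":0.9},{"dp":[0,0,0],"rotation":[0,0,0],"jaw":1},{"dp":[0,0,0],"rotation":[0,0,0],"jaw":1},{"dp":[0,0,0],"rotation":[0,0,0],"jaw":1}]'
python3 -m pendant '[{"dp":[0,0,-0.1],"rotation":[0,0,0],"jaw":1},{"dp":[0,0,-0.3],"rotation":[0,0,0],"jaw":1},{"dp":[0,0,-0.6],"rotation":[0,0,0],"jaw":1},{"dp":[0,0,-0.9],"rotation":[0,0,0],"jaw":1},{"dp":[0,0,-1],"rotation":[0,0,0],"jaw":1},{"dp":[0,0,-1],"rotation":[0,0,0],"jaw":1}]'
for i in 1 2; do python3 -m pendant '[{"dp":[-0.25,0.02,0],"rotation":[0,0,0],"jaw":1},{"dp":[-0.5,0.04,0],"rotation":[0,0,0],"jaw":1},{"dp":[-0.75,0.06,0],"rotation":[0,0,0],"jaw":1},{"dp":[-1,0.093,0],"rotation":[0,0,0],"jaw":1}]'; done
python3 -m pendant '[{"dp":[-0.2,0,0],"rotation":[0,0,0],"jaw":1},{"dp":[-0.38,0,0],"rotation":[0,0,0],"jaw":1},{"dp":[-0.439,0,0],"rotation":[0,0,0],"jaw":1},{"dp":[-0.439,0,0],"rotation":[0,0,0],"jaw":1},{"dp":[-0.439,0,0],"rotation":[0,0,0],"jaw":1},{"dp":[-0.439,0,0],"rotation":[0,0,0],"jaw":1}]'
python3 -c "
from v import *
c=camera('top');blobs(c,.108,.135,x=(.5,.66),y=(.15,.4));blobs(c,.05,.075,x=(.5,.66),y=(.2,.35))"
python3 -m pendant '[{"dp":[0,0,0.2],"rotation":[0,0,0],"jaw":1},{"dp":[0,0,0.4],"rotation":[0,0,0],"jaw":1},{"dp":[0,0,0.6],"rotation":[0,0,0],"jaw":1},{"dp":[0,0,0.75],"rotation":[0,0,0],"jaw":1},{"dp":[0,0,0.9],"rotation":[0,0,0],"jaw":1},{"dp":[0,0,1],"rotation":[0,0,0],"jaw":1},{"dp":[0,0,1],"rotation":[0,0,0],"jaw":1},{"dp":[0,0,1],"rotation":[0,0,0],"jaw":1}]' 15
python3 -m pendant '[{"dp":[0,0,0],"rotation":[0,0,0],"jaw":0.85},{"dp":[0,0,0],"rotation":[0,0,0],"jaw":0.78},{"dp":[0,0,0],"rotation":[0,0,0],"jaw":0.75},{"dp":[0,0,0],"rotation":[0,0,0],"jaw":0.75},{"dp":[0,0,0],"rotation":[0,0,0],"jaw":0.75}]' 15
python3 -m pendant '[{"dp":[0,0,0],"rotation":[0,0,0],"jaw":0.73},{"dp":[0,0,0],"rotation":[0,0,0],"jaw":0.71},{"dp":[0,0,0],"rotation":[0,0,0],"jaw":0.68},{"dp":[0,0,0],"rotation":[0,0,0],"jaw":0.6},{"dp":[0,0,0],"rotation":[0,0,0],"jaw":0.6},{"dp":[0,0,0],"rotation":[0,0,0],"jaw":0.6}]' 25
```

```text
time: 53.35
ee_pos: [0.5506, 0.317, 0.0735]
eef_rot: [0.707, 0.707, -0.0, 0.0]
ft_force: [1.0, 0.3, 0.4]
width: 0.0861
grip_force: 0.0
time: 54.1
ee_pos: [0.5508, 0.3173, 0.2248]
eef_rot: [0.707, 0.707, 0.001, 0.0]
ft_force: [0.3, 0.6, -0.8]
width: 0.0873
grip_force: 0.0
time: 54.6
ee_pos: [0.5636, 0.1653, 0.2219]
eef_rot: [0.707, 0.707, -0.001, -0.001]
ft_force: [-0.1, 1.4, 0.6]
width: 0.087
grip_force: 0.0
time: 55.1
ee_pos: [0.5774, 0.0154, 0.222]
eef_rot: [0.707, 0.707, -0.001, -0.001]
ft_force: [-0.6, 0.7, 0.8]
width: 0.0868
grip_force: 0.0
time: 55.85
ee_pos: [0.5781, -0.0476, 0.2236]
eef_rot: [0.707, 0.707, 0.0, -0.0]
ft_force: [-0.5, -0.2, -0.4]
width: 0.0871
grip_force: 0.0
xy 0.5498 0.3171 rad 0.0315 z 0.1235 n 412 mean [0.5488 0.3171]
xy 0.6027 0.2756 rad 0.0281 z 0.0616 n 310 mean [0.6027 0.2751]
time: 56.9
ee_pos: [0.5787, -0.0487, 0.0745]
eef_rot: [0.707, 0.707, 0.0, 0.0]
ft_force: [-0.5, -0.4, 1.0]
width: 0.0871
grip_force: 0.0
time: 57.52
ee_pos: [0.5781, -0.0489, 0.0736]
eef_rot: [0.707, 0.707, -0.0, 0.0]
ft_force: [-0.2, -0.1, 0.6]
width: 0.0653
grip_force: 0.0
time: 58.28
ee_pos: [0.5783, -0.0489, 0.0737]
eef_rot: [0.707, 0.707, 0.0, 0.0]
ft_force: [1.8, 0.0, -1.1]
width: 0.0617
grip_force: 25.0
```

```bash
python3 -m pendant '[{"dp":[0,0,-0.05],"rotation":[0,0,0],"jaw":0.6},{"dp":[0,0,-0.15],"rotation":[0,0,0],"jaw":0.6},{"dp":[0,0,-0.3],"rotation":[0,0,0],"jaw":0.6},{"dp":[0,0,-0.45],"rotation":[0,0,0],"jaw":0.6},{"dp":[0,0,-0.55],"rotation":[0,0,0],"jaw":0.6},{"dp":[0,0,-0.6],"rotation":[0,0,0],"jaw":0.6},{"dp":[0,0,-0.6],"rotation":[0,0,0],"jaw":0.6}]'
python3 -m pendant '[{"dp":[0.1,-0.02,0],"rotation":[0,0,0],"jaw":0.6},{"dp":[0.25,-0.05,0],"rotation":[0,0,0],"jaw":0.6},{"dp":[0.45,-0.09,0],"rotation":[0,0,0],"jaw":0.6},{"dp":[0.65,-0.13,0],"rotation":[0,0,0],"jaw":0.6},{"dp":[0.85,-0.17,0],"rotation":[0,0,0],"jaw":0.6},{"dp":[1,-0.199,0],"rotation":[0,0,0],"jaw":0.6}]'
python3 -m pendant '[{"dp":[0.2,0,0],"rotation":[0,0,0],"jaw":0.6},{"dp":[0.4,0,0],"rotation":[0,0,0],"jaw":0.6},{"dp":[0.6,0,0],"rotation":[0,0,0],"jaw":0.6},{"dp":[0.77,0,0],"rotation":[0,0,0],"jaw":0.6},{"dp":[0.86,0,0],"rotation":[0,0,0],"jaw":0.6},{"dp":[0.889,0,0],"rotation":[0,0,0],"jaw":0.6},{"dp":[0.889,0,0],"rotation":[0,0,0],"jaw":0.6},{"dp":[0.889,0,0],"rotation":[0,0,0],"jaw":0.6}]'
python3 -m pendant '[{"dp":[0,0,0.1],"rotation":[0,0,0],"jaw":0.6},{"dp":[0,0,0.25],"rotation":[0,0,0],"jaw":0.6},{"dp":[0,0,0.38],"rotation":[0,0,0],"jaw":0.6},{"dp":[0,0,0.47],"rotation":[0,0,0],"jaw":0.6},{"dp":[0,0,0.53],"rotation":[0,0,0],"jaw":0.6},{"dp":[0,0,0.56],"rotation":[0,0,0],"jaw":0.6},{"dp":[0,0,0.57],"rotation":[0,0,0],"jaw":0.6},{"dp":[0,0,0.57],"rotation":[0,0,0],"jaw":0.6}]'
python3 -m pendant '[{"dp":[0,0,0.005],"rotation":[0,0,0],"jaw":0.6},{"dp":[0,0,0.01],"rotation":[0,0,0],"jaw":0.6},{"dp":[0,0,0.014],"rotation":[0,0,0],"jaw":0.6},{"dp":[0,0,0.014],"rotation":[0,0,0],"jaw":0.6},{"dp":[0,0,0.014],"rotation":[0,0,0],"jaw":0.6}]'
python3 -m pendant '[{"dp":[0,0,0.003],"rotation":[0,0,0],"jaw":0.6},{"dp":[0,0,0.004],"rotation":[0,0,0],"jaw":0.6},{"dp":[0,0,0.004],"rotation":[0,0,0],"jaw":0.6}]'
```

```text
time: 59.15
ee_pos: [0.5781, -0.0489, 0.1637]
eef_rot: [0.707, 0.707, 0.0, 0.0]
ft_force: [-0.3, 0.3, -5.7]
width: 0.0615
grip_force: 25.0
time: 59.9
ee_pos: [0.547, 0.1039, 0.163]
eef_rot: [0.707, 0.708, -0.0, -0.001]
ft_force: [1.0, 0.0, -5.2]
width: 0.0618
grip_force: 25.0
time: 60.9
ee_pos: [0.5488, 0.2333, 0.1635]
eef_rot: [0.708, 0.706, -0.0, 0.0]
ft_force: [-0.1, -0.7, -4.8]
width: 0.0612
grip_force: 25.0
time: 61.9
ee_pos: [0.5487, 0.2347, 0.0785]
eef_rot: [0.707, 0.707, 0.0, 0.0]
ft_force: [-1.3, 0.5, -5.0]
width: 0.0616
grip_force: 25.0
time: 62.52
ee_pos: [0.5486, 0.2345, 0.076]
eef_rot: [0.707, 0.707, -0.0, 0.0]
ft_force: [-0.2, 0.8, -4.1]
width: 0.0615
grip_force: 25.0
time: 62.9
ee_pos: [0.5486, 0.2345, 0.0757]
eef_rot: [0.707, 0.707, 0.0, 0.0]
ft_force: [-0.8, -0.9, 0.6]
width: 0.0614
grip_force: 25.0
```

Red is touching its pad. I'll release, lift and move clear toward the robot's middle, then check the scene.

```bash
python3 -m pendant '[{"dp":[0,0,0],"rotation":[0,0,0],"jaw":0.75},{"dp":[0,0,0],"rotation":[0,0,0],"jaw":0.9},{"dp":[0,0,0],"rotation":[0,0,0],"jaw":1},{"dp":[0,0,0],"rotation":[0,0,0],"jaw":1},{"dp":[0,0,0],"rotation":[0,0,0],"jaw":1}]'
python3 -m pendant '[{"dp":[0,0,-0.1],"rotation":[0,0,0],"jaw":1},{"dp":[0,0,-0.3],"rotation":[0,0,0],"jaw":1},{"dp":[0,0,-0.6],"rotation":[0,0,0],"jaw":1},{"dp":[0,0,-0.9],"rotation":[0,0,0],"jaw":1},{"dp":[0,0,-1],"rotation":[0,0,0],"jaw":1},{"dp":[0,0,-1],"rotation":[0,0,0],"jaw":1}]'
for i in 1 2; do python3 -m pendant '[{"dp":[-0.25,0,0],"rotation":[0,0,0],"jaw":1},{"dp":[-0.5,0,0],"rotation":[0,0,0],"jaw":1},{"dp":[-0.75,0,0],"rotation":[0,0,0],"jaw":1},{"dp":[-1,0,0],"rotation":[0,0,0],"jaw":1},{"dp":[-1,0,0],"rotation":[0,0,0],"jaw":1},{"dp":[-1,0,0],"rotation":[0,0,0],"jaw":1}]'; done
python3 - <<'E'
from v import *
c=camera("top");blobs(c,.108,.135,x=(.5,.66),y=(.15,.4));blobs(c,.05,.075,x=(.5,.66),y=(-.4,.35))
c=camera("side");cv2.imwrite("pics/end.png",cv2.resize(c["image"][:,:,::-1],(800,600),interpolation=cv2.INTER_CUBIC))
E
```

```text
time: 63.52
ee_pos: [0.5485, 0.2345, 0.0754]
eef_rot: [0.707, 0.707, -0.0, 0.0]
ft_force: [0.3, 0.1, 0.1]
width: 0.0862
grip_force: 0.0
time: 64.28
ee_pos: [0.5489, 0.2348, 0.2265]
eef_rot: [0.707, 0.707, 0.001, 0.001]
ft_force: [0.5, 1.1, -0.5]
width: 0.0872
grip_force: 0.0
time: 65.03
ee_pos: [0.5478, 0.085, 0.2244]
eef_rot: [0.707, 0.707, -0.0, -0.001]
ft_force: [-0.5, 0.9, -0.7]
width: 0.0869
grip_force: 0.0
time: 65.78
ee_pos: [0.5483, -0.0635, 0.2251]
eef_rot: [0.707, 0.708, 0.0, -0.0]
ft_force: [0.1, 0.3, 0.9]
width: 0.0871
grip_force: 0.0
xy 0.5493 0.3179 rad 0.0315 z 0.1235 n 415 mean [0.5486 0.3168]
xy 0.5478 0.2349 rad 0.0313 z 0.1238 n 425 mean [0.5473 0.2346]
xy 0.6035 0.2751 rad 0.0285 z 0.0618 n 308 mean [0.6026 0.2752]
```

View pics/end.png

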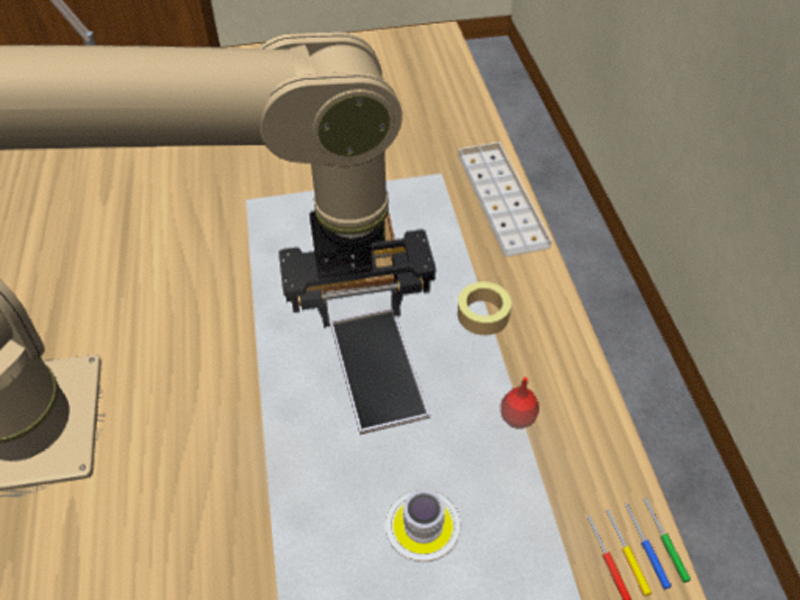

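The side tray is empty, silver is in the rest (424,515), and tape and blower are where they were. Top-camera positions put both zooms within 1 mm of their starting places, upright, with green at the back. I'm handing in.

```bash
python3 -c "
from bench import r
print(r.close_job())"
```

```text
the job is handed in; nothing more can be done
None
```

The job is handed in at about 66 s: silver stands in the lens rest, green in the back place, and both zooms are upright within about 1 mm of where they started; the tape and blower are unmoved, and no move went near the pen pot, though it was hidden in the last picture.

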